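Extend the telescopic window squeegee and hold it ready

ROBOT

A 6-joint arm with a two-finger parallel gripper is mounted at the origin on the work surface. World frame = base frame: x ahead of the robot, y to its left, z up, the work surface at z = 0. Lengths are in mm, angles in rad, forces in N, time in s.
With the tool pointing down it reaches from about 400 to 925 mm from the base axis. Payload 12.5 kg.
Tool frame: the origin (TCP) lies between the finger pads; the fingertips stand 19 mm ahead of it and the grasp point (between the pads) is the TCP (env.tips_ahead is the distance from the TCP to the fingertips, in mm); z points along the fingers, y is the line along which they close (so a half turn about z gives the same grasp; the last joint's range is limited). The gripper opens to 95 mm and grips with 3 to 60 N. Pads are 20 mm wide; open, the fingers measure 119 mm over their backs; the gripper's body (75 mm by 180 mm) begins 59 mm behind the grasp point.
Start: joints at [-1.252, 0.491, 1.559, -0, 1.092, -0.106], TCP at [257.61, -569.457, 233.661] pointing down, gripper open.
Joint ranges: [-3.1, 3.1], [-0.84, 2.19], [0.05, 2.79], [-1.13, 4.28], [0.06, 2.93], [-2.69, 2.69]. Speed limits (rad/s): [2.22, 2.22, 2.79, 3.14, 3.14, 3.14].

INTERFACE

Orientations are given as [roll, pitch, yaw] about the fixed x, y, z axes, in that order (R = Rz(yaw) Ry(pitch) Rx(roll)).
In Python, from cell import env gives the robot as it stands.
- The arm moves only by the shell command python3 -m crank 'ROWS'. ROWS is JSON, a list of rows, each a list of 5 numbers: the shift along the tool's x, y, z in mm, then the turn about the tool's z in degrees, then the finger opening in mm, from 0 to 95.1. In form: [[dx, dy, dz, yaw, grip], ...]. A call has 1 to 10 rows; each row is the pose to reach, as a shift and turn from the pose commanded when the call began, along the tool's axes at that moment; what a row does not reach only later rows make up. A row lasts 1/12 s, in which the tool goes at most 41.7 mm and 7.16 degrees, less where a joint would pass 70% of its speed; a pose out of reach is approached as far as the arm can. A call with a gripper value outside its range is refused whole. The fingers move at their own pace and stop on an object; the grip force is fixed at half the most. Time passes only in rows, so rows that repeat a pose let the fingers close. It gives the time, the measured TCP pose, the force, the opening and the grip force at its end, in the units of the state.
- env.state(): the state, without advancing time (a new reading comes with each control period).
- env.read_camera(name): name is "scene" or "top" or "wrist"; returns a dict with "img" (480x640x3 uint8, blue, green, red), "K" (3x3 intrinsics, pixels), "pose" (4x4, takes a point from camera to world coordinates). Camera axes: x right, y down, z forward; pixel columns grow to the right and rows downward; lengths in mm; the calibration is good to about 2 mm. A picture is of the moment at which its call begins. There is no depth.
- env.job_done(): hands the job in; it is judged then, once.
The state is a dict: "t": time; "joints": joint angles; "qvel": joint speeds; "tau": joint torques, N m; "eef_pos": TCP position; "tcp_rot": TCP orientation; "ft_force": force on the tool from outside, world axes, zero at the start; "moment": the same for the moment, N m; "opening": opening from 0.0 (shut) to 1.0 (fully open); "grip_force": force on a finger pad.
Only numpy, scipy, OpenCV 4.12 (cv2) and the standard library are available. Lean on these libraries where they do the work, as an engineer would, in place of code of your own. Each camera call takes 0.05 s, during which the arm holds its last target. There are 200 camera calls.

TASK

The telescopic window squeegee lies in the two notched ends of the cleaning caddy: squeeze in the release button on its collar and, with the head caught behind the caddy's end wall, pull the handle back past the first stop to the second, last stop. Let the button spring back out so that the length is locked, then take hold again clear of the button, lift the squeegee level, about 10 cm clear of the caddy, and finish while holding it there, still and extended, ready for the window. Do not disturb the soap bottle, mug or bowl.

Things in the scene. Friction and masses are not known exactly. Their poses are not given: they have to be found in the camera images.
- squeegee: Handle of the loose squeegee (0.4 kg in all). Origin on the tool axis at the button's centre, 82 mm up; +y along the axis to the head, +x to the button's side, z up. Grey collar y +22 to -25 mm (30 wide, 26 high), black grip 26 x 26 mm from -25 to -225. Extended, it rests stably in both notches, balances within 10 mm of the button and stays level held at y = -46 mm (inside the caddy) with 40 N
- telescope (a joint): How far head and tube are drawn out of the handle, m: 0 closed, 0.060 first stop, 0.120 second stop and end of travel. About 3 N of friction. Locks at each of these three places when the button is out; slides past the first stop while the button is kept in. The tube is 18 x 18 mm, bare aluminium, seen between collar and head
- release (a joint): Release button on the collar's +x side, m pressed in: 0 out (6 mm proud), 0.006 flush, 0.007 end. Spring 2.7 N at 0, 8 N at flush. The latch is free beyond 0.004; at a stop the spring pushes it back out to 0, which locks. Two fingers pinching the collar over the button across x with 25 to 35 N press it flush and grip the collar at once
- button_face (a point): Centre of the button's outer face, which is 16 mm along the tool and 14 mm high (21 mm from the tool's axis when out)
- head (a point): Middle of the squeegee head: an aluminium bar 200 mm wide across the tool, 20 mm high, with a rubber blade in front; 100 mm in front of the button when closed, 220 mm when extended
- yoke (a point): Back face of the head (a yoke 60 mm wide, 22 mm high) where the tube enters; it starts 3 mm in front of the caddy's front end wall and bears against that wall when the handle is pulled back
- caddy: White caddy fixed to the worktop: 150 (x) by 265 mm (y), origin under its centre, +y to the squeegee's head, parallel to the tool; the button starts at y +63.5 mm. End walls 6 mm thick at y +-129.5 mm, 95 mm high, with open-topped notches (front 24 mm wide, floor at 73 mm, for the tube; rear 32 mm, floor at 69 mm, for the grip). Long sides 52 mm high, contents at most 40 mm
- soap: Bystander: washing-up liquid pump bottle, 64 mm diameter, 185 mm high with its pump spout, origin under its centre
- mug: Bystander: white mug, 80 mm diameter, 90 mm high, origin under its centre
- bowl: Bystander: bowl, 130 mm diameter, 55 mm high, origin under its centre

How it is judged (in metres and radians):
On the way, in this order (a step that is already met when the one before it is completed fails the run):
1. the release button is pressed in (value of joint release above 0.004 m), for 0.1 s.
2. the handle is pulled back to the second stop (value of joint telescope above 0.115 m), for 0.2 s.
At the end, for the whole second after the job is handed in: The squeegee is extended to the second stop (telescope over 0.115 m) and locked (button out, release under 0.002 m), held still in the fingers, level within 0.3 rad, its axis at the button higher than 0.15 m and its head higher than 0.13 m above the worktop, not touching the caddy (value of joint telescope above 0.115 m and value of joint release below 0.002 m and height (world z) of squeegee above 0.15 m and height (world z) of head above 0.13 m and angle between squeegee's own y axis and vertical between 1.27 and 1.87 rad and linear speed of squeegee below 0.03 m/s and contact force between squeegee and the fingers above 2 N and contact force between squeegee and caddy below 0.1 N); the arm keeps its last pose, push and grip.
It fails at once if the squeegee is dropped (height (world z) of squeegee below 0.05 m).
It fails at once if the soap bottle is disturbed (distance of soap from where it was at the start of the episode above 0.03 m).
It fails at once if the mug is disturbed (distance of mug from where it was at the start of the episode above 0.03 m).
It fails at once if the bowl is disturbed (distance of bowl from where it was at the start of the episode above 0.03 m).
It also fails if it takes over 40 s, if anything falls off the work surface, if the arm or the gripper's body presses on something with over 40 N, if the wrist force passes 120 N, or if a joint passes its speed limit or range.

## Working session

There is one attempt and no reset: what is moved stays moved. The work goes in short steps, Python scripts to look and compute and a shell command to move; the robot and the scene stay as the last step left them, time stands still between calls to the robot, and variables do not carry over. Pictures are saved under pics/ and viewed, at most 10 in all, crops included, and the job is handed in when it is done.

```bash
mkdir -p pics; ls; python3 - <<'E'
from cell import env
import cv2,numpy as np
s=env.state();print(s)
for n in("top","scene"):
    c=env.read_camera(n);cv2.imwrite(f"pics/{n}0.png",c["img"]);print(n,c["K"].tolist(),np.round(c["pose"],4).tolist())
E
```

```text
pics
{'t': 0.0, 'joints': array([-1.25161231e+00,  4.91563117e-01,  1.55942993e+00,  9.78071772e-07,
        1.09169584e+00, -1.05617415e-01]), 'qvel': array([-0.00013645, -0.00145501,  0.00036962, -0.00130701, -0.0004839 ,
        0.00175708]), 'tau': array([-8.84564452e-04, -6.12637854e+01, -2.58182126e+01,  6.92441105e-02,
        4.80860390e-02, -8.51764389e-05]), 'eef_pos': array([ 257.53137733, -569.24257672,  233.06624734]), 'tcp_rot': array([-3.14050262e+00, -1.16429214e-04,  4.24800917e-01]), 'ft_force': array([-0.18077947, -0.01254165,  0.9748393 ]), 'moment': array([-0.00890917, -0.01160684,  0.01474893]), 'grip_force': 0.0, 'opening': 1.0012404240730404}
top [[456.1336711046031, 0.0, 313.46948768744187], [0.0, 456.1336711046031, 243.92256291988892], [0.0, 0.0, 1.0]] [[-0.0173, -0.9884, 0.1507, 444.7786], [-0.9993, 0.0222, 0.0309, 114.6393], [-0.0339, -0.1501, -0.9881, 1005.682], [0.0, 0.0, 0.0, 1.0]]
scene [[514.5830768119421, 0.0, 323.2280598892239], [0.0, 514.5830768119421, 250.074212051308], [0.0, 0.0, 1.0]] [[-0.6032, 0.6283, -0.4914, 1223.4914], [0.7976, 0.4796, -0.3658, 597.4985], [0.0059, -0.6126, -0.7904, 1100.1351], [0.0, 0.0, 0.0, 1.0]]
```

View pics/top0.png

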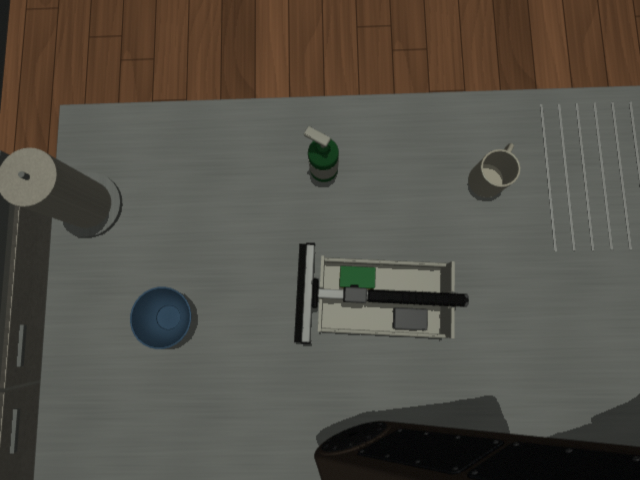

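View pics/scene0.png

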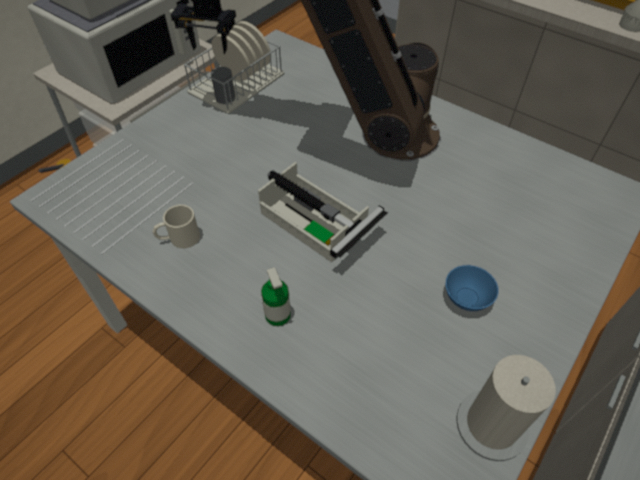

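```bash
cat > h.py <<'E'
import numpy as np
def px2w(c,u,v,z):
    P=np.array(c["pose"]);d=P[:3,:3]@np.linalg.inv(c["K"])@[u,v,1];o=P[:3,3]
    return o+d*(z-o[2])/d[2]
def w2px(c,p):
    P=np.array(c["pose"]);q=np.array(c["K"])@(P[:3,:3].T@(np.array(p)-P[:3,3]));return q[:2]/q[2]
E
python3 - <<'E'
from cell import env
import cv2
from h import *
c=env.read_camera("top");i=c["img"][230:355,290:480]
i=cv2.convertScaleAbs(i,alpha=1.6)
cv2.imwrite("pics/crop1.png",cv2.resize(i,None,fx=4,fy=4,interpolation=cv2.INTER_CUBIC))
E
```

```text
(no output)
```

View pics/crop1.png

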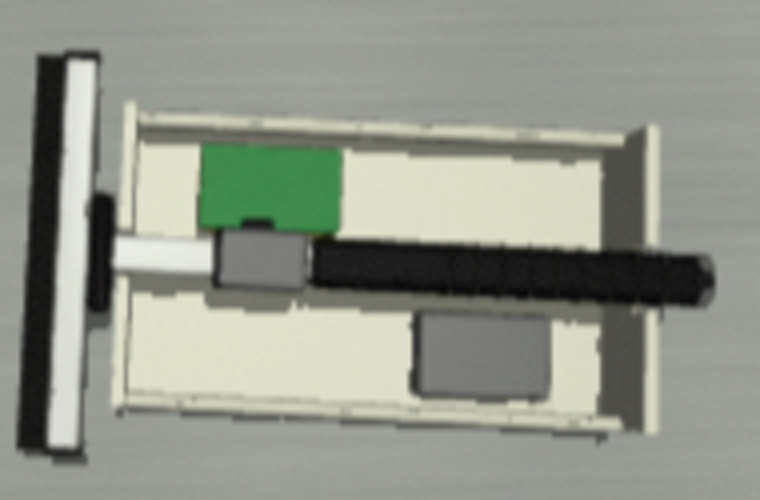

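The crop shows the button dark at crop (258,222), the collar at (217–308, 229–288), the grip running to (698,279), and the caddy parallel to it.

```bash
python3 - <<'E'
from cell import env
from h import *
c=env.read_camera("top")
f=lambda a,b,z:np.round(px2w(c,290+(a-1.5)/4,230+(b-1.5)/4,z),1)
for n,a,b,z in [("btnface",258,221,82),("collF",217,258,95),("collB",308,260,95),("gripF",316,262,95),("gripR",698,279,95),("headL",80,56,92),("headR",65,446,92),
 ("cadFL",130,104,95),("cadFR",119,405,95),("cadRL",653,127,95),("cadRR",653,432,95)]: print(n,f(a,b,z))
for n,u,v,z in [("soap",323,172,0),("mug",500,170,90),("bowl",160,318,55)]:print(n,px2w(c,u,v,z).round())
s=env.read_camera("scene")
E
```

```text
btnface [500.3  63.   82. ]
collF [481.7  84.5  95. ]
collB [479.8  39.6  95. ]
gripF [478.8  35.7  95. ]
gripR [ 467.  -150.7   95. ]
headL [584.9 151.   92. ]
headR [391.3 161.5  92. ]
cadFL [559.5 126.1  95. ]
cadFR [410.8 134.5  95. ]
cadRL [ 542.4 -133.5   95. ]
cadRR [ 393.8 -124.2   95. ]
soap [764. 121.   0.]
mug [ 729. -243.   90.]
bowl [441. 467.  55.]
```

```bash
python3 -m crank '[[46,-48,0,-6,95],[92,-97,0,-12,95],[139,-145,0,-18,95],[185,-194,0,-25,95],[232,-242,0,-31,95],[278,-291,0,-37,95],[324,-339,0,-43,95],[371,-388,0,-50,95],[417,-436,0,-56,95],[464,-485,0,-62,95]]'
cat >> h.py <<'E'
from scipy.spatial.transform import Rotation as Ro
def to(env,p,ang):
    """shift in tool axes to world p; turn to make tool x point at ang deg"""
    s=env.state();R=Ro.from_euler("xyz",s["tcp_rot"]).as_matrix()
    a=np.degrees(np.arctan2(R[1,0],R[0,0]))
    print("pos",s["eef_pos"].round(1),"rpy",np.degrees(s["tcp_rot"]).round(2),"shift",(R.T@(np.array(p)-s["eef_pos"])).round(1),"turn",round(a-ang,2),"F",s["ft_force"].round(1),"t",s["t"])
E
python3 - <<'E'
from cell import env
from h import *
to(env,[480.2,64,160],86.5)
E
```

```text
t: 1.08
eef_pos: [396.0, -174.5, 233.8]
tcp_rot: [3.141, 0.0, 1.512]
ft_force: [1.0, -0.4, 0.3]
opening: 0.997
grip_force: 0.0
pos [ 396.  -174.5  233.8] rpy [1.7997e+02 2.0000e-02 8.6620e+01] shift [243.1  69.9  73.8] turn 0.12 F [ 1.  -0.4  0.3] t 1.0833
```

```bash
python3 -m crank '[[35,10,0,0,95],[70,20,0,0,95],[105,30,10,0,95],[140,40,20,0,95],[175,50,30,0,95],[210,60,45,0,95],[243,70,60,0,95],[243,70,74,0,95],[243,70,74,0,95],[243,70,74,0,95]]'
python3 - <<'E'
from cell import env
from h import *
import cv2
to(env,[480.2,64,82],86.5)
c=env.read_camera("wrist");cv2.imwrite("pics/w1.png",cv2.convertScaleAbs(c["img"],alpha=1.6))
B=np.array([480.2,64,82]);y=np.array([.061,.998,0]);x=np.array([.998,-.061,0])
for n,p in [("btn",B+21*x),("collF",B+22*y),("collB",B-25*y),("gripR",B-225*y),("tcp",env.state()["eef_pos"])]:print(n,w2px(c,p).round(1))
E
```

```text
t: 1.92
eef_pos: [480.9, 61.7, 159.3]
tcp_rot: [-3.14, 0.0, 1.508]
ft_force: [-0.3, 0.4, -0.7]
opening: 1.003
grip_force: 0.0
pos [480.9  61.7 159.3] rpy [-1.7991e+02  2.0000e-02  8.6390e+01] shift [ 2.3 -0.7 77.3] turn -0.11 F [-0.3  0.4 -0.7] t 1.9167
btn [350.1 254.5]
collF [314.3 217.7]
collB [314.6 294.6]
gripR [315.6 555.5]
tcp [315.9 313.1]
```

View pics/w1.png

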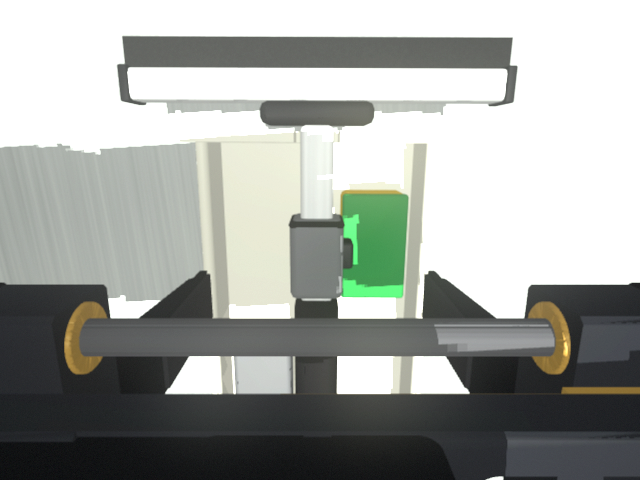

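The wrist view shows the button at (352,252), 1–2 mm from the prediction. The tool is aligned, so I descend and pinch.

```bash
python3 -m crank '[[3,0,20,0,95],[3,0,40,0,95],[3,0,60,0,95],[3,0,72,0,95],[3,0,77,0,95],[3,0,77,0,95],[3,0,77,0,95]]'
python3 - <<'E'
from cell import env
from h import *
to(env,[481,65,82],86.5)
E
```

```text
t: 2.55
eef_pos: [481.9, 64.0, 83.5]
tcp_rot: [3.141, 0.0, 1.506]
ft_force: [1.4, 1.2, -0.7]
opening: 0.998
grip_force: 0.0
pos [481.9  64.   83.5] rpy [179.94   0.    86.28] shift [ 0.9 -0.9  1.5] turn -0.22 F [ 1.4  1.2 -0.7] t 2.55
```

```bash
python3 -m crank '[[1,-1,1,0,60],[1,-1,1,0,40],[1,-1,1,0,20],[1,-1,1,0,20],[1,-1,1,0,20],[1,-1,1,0,20],[1,-1,1,0,20],[1,-1,1,0,20],[1,-1,1,0,20]]'
python3 - <<'E'
from cell import env
from h import *
to(env,[481,65,82],86.5);print(env.state()["opening"]*95)
E
```

```text
t: 3.3
eef_pos: [480.6, 65.7, 81.6]
tcp_rot: [3.141, 0.0, 1.507]
ft_force: [3.7, 0.0, 0.1]
opening: 0.427
grip_force: 1.4
pos [480.6  65.7  81.6] rpy [179.99   0.    86.34] shift [-0.7  0.5 -0.4] turn -0.16 F [3.7 0.  0.1] t 3.3
40.57902333674476
```

```bash
python3 -m crank '[[0,0,0,0,5],[0,0,0,0,5],[0,0,0,0,5],[0,0,0,0,5],[0,0,0,0,5],[0,0,0,0,5]]'
python3 - <<'E'
from cell import env
from h import *
to(env,[481,65,82],86.5);print(env.state()["opening"]*95)
E
```

```text
t: 3.8
eef_pos: [480.1, 65.7, 81.6]
tcp_rot: [-3.141, 0.0, 1.507]
ft_force: [-4.6, 1.4, 4.4]
opening: 0.31
grip_force: 30.0
pos [480.1  65.7  81.6] rpy [-1.7995e+02  1.0000e-02  8.6340e+01] shift [-0.7  1.  -0.4] turn -0.16 F [-4.6  1.4  4.4] t 3.8
29.488463934735186
```

```bash
python3 -m crank '[[-6,0,0,0,5],[-12,0,0,0,5],[-18,0,0,0,5],[-25,0,0,0,5],[-32,0,0,0,5],[-39,0,0,0,5],[-46,0,0,0,5],[-53,0,0,0,5],[-60,0,0,0,5],[-60,0,0,0,5]]'
python3 - <<'E'
from cell import env
from h import *
to(env,[472.8,-58,82],86.5);print(env.state()["opening"]*95,env.state()["grip_force"])
E
```

```text
t: 4.63
eef_pos: [476.8, 4.6, 81.6]
tcp_rot: [3.141, 0.0, 1.506]
ft_force: [-0.8, -2.0, 1.5]
opening: 0.312
grip_force: 30.0
pos [476.8   4.6  81.6] rpy [1.7997e+02 2.0000e-02 8.6310e+01] shift [-62.7   0.   -0.3] turn -0.19 F [-0.8 -2.   1.5] t 4.6333
29.686921354472243 30.000905245542526
```

```bash
python3 -m crank '[[-8,0,0,0,5],[-16,0,0,0,5],[-24,0,0,0,5],[-32,0,0,0,5],[-40,0,0,0,5],[-47,0,0,0,5],[-54,0,0,0,5],[-59,0,0,0,5],[-62,0,0,0,5],[-62,0,0,0,5]]'
python3 - <<'E'
from cell import env
from h import *
import cv2
to(env,[472.8,-58,82],86.5);print(env.state()["opening"]*95,env.state()["grip_force"])
c=env.read_camera("top");i=c["img"][230:355,290:480]
cv2.imwrite("pics/crop2.png",cv2.resize(cv2.convertScaleAbs(i,alpha=1.6),None,fx=4,fy=4))
E
```

```text
t: 5.47
eef_pos: [472.9, -56.7, 81.7]
tcp_rot: [3.141, 0.0, 1.507]
ft_force: [-1.1, -2.6, 1.2]
opening: 0.317
grip_force: 30.0
pos [472.9 -56.7  81.7] rpy [1.7997e+02 2.0000e-02 8.6320e+01] shift [-1.3  0.  -0.3] turn -0.18 F [-1.1 -2.6  1.2] t 5.4667
30.11358128931734 29.997840374708176
```

View pics/crop2.png

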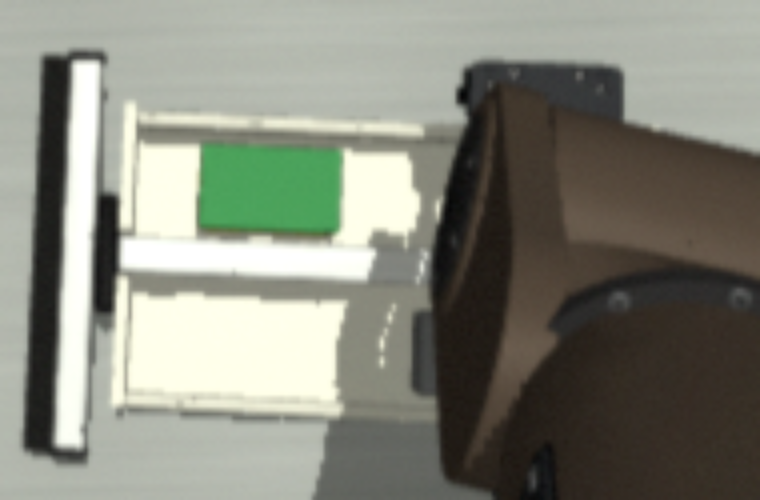

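The tube is drawn out and the head bears on the wall. I'll pull a few mm more to feel the end stop.

```bash
python3 -m crank '[[-2,0,0,0,5],[-3,0,0,0,5],[-4,0,0,0,5],[-4,0,0,0,5],[-4,0,0,0,5]]'
python3 - <<'E'
from cell import env
from h import *
to(env,[472.8,-60,82],86.5);print(env.state()["opening"]*95,env.state()["grip_force"])
E
```

```text
t: 5.93
eef_pos: [472.3, -57.7, 81.6]
tcp_rot: [-3.141, -0.002, 1.506]
ft_force: [3.6, 26.0, 3.4]
opening: 0.313
grip_force: 30.0
pos [472.3 -57.7  81.6] rpy [-1.7997e+02 -1.4000e-01  8.6310e+01] shift [-2.2  0.7 -0.4] turn -0.19 F [ 3.6 26.   3.4] t 5.9333
29.761141075555027 30.00505104660988
```

```bash
python3 -m crank '[[1,0,0,0,5],[2,0,0,0,5],[2,0,0,0,5],[2,0,0,0,70],[2,0,0,0,70],[2,0,0,0,70],[2,0,0,0,70],[2,0,0,0,70],[2,0,0,0,70],[2,0,0,0,70]]'
python3 - <<'E'
from cell import env
from h import *
import cv2
to(env,[481-.061*168,-103.5,82],86.5);print(env.state()["opening"]*95,env.state()["grip_force"])
c=env.read_camera("wrist");cv2.imwrite("pics/w2.png",c["img"])
E
```

```text
t: 6.77
eef_pos: [472.6, -58.2, 81.6]
tcp_rot: [3.142, 0.0, 1.507]
ft_force: [-0.4, 1.5, -0.3]
opening: 0.718
grip_force: 0.0
pos [472.6 -58.2  81.6] rpy [1.800e+02 1.000e-02 8.634e+01] shift [-45.3   1.1  -0.4] turn -0.16 F [-0.4  1.5 -0.3] t 6.7667
68.19179542760341 0.0
```

View pics/w2.png

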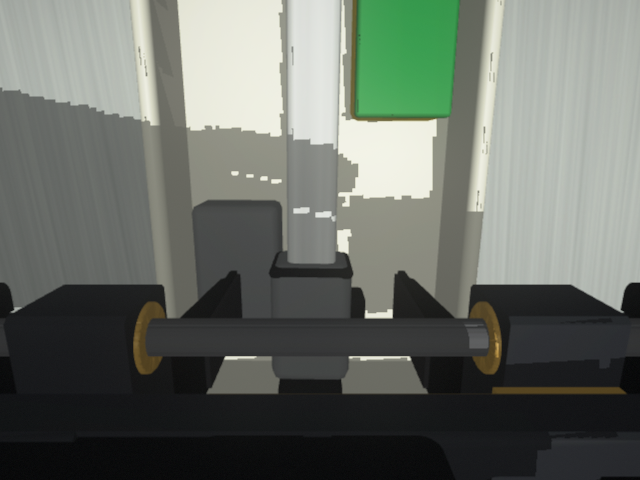

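The wrist view shows the button proud again at (357,300), so the length is locked. I regrip 46 mm behind it.

```bash
python3 -m crank '[[-15,0,0,0,70],[-30,0,0,0,70],[-45,0,0,0,70],[-46,0,0,0,70],[-46,0,0,0,40],[-46,0,0,0,5],[-46,0,0,0,5],[-46,0,0,0,5],[-46,0,0,0,5],[-46,0,0,0,5]]'
python3 -m crank '[[0,0,0,0,5],[0,0,0,0,5],[0,0,0,0,5],[0,0,0,0,5]]'
python3 - <<'E'
from cell import env
from h import *
to(env,[470,-104,182],86.5);print(env.state()["opening"]*95,env.state()["grip_force"],env.state()["moment"])
E
```

```text
t: 7.65
eef_pos: [469.7, -103.6, 81.6]
tcp_rot: [3.142, 0.0, 1.508]
ft_force: [-0.5, -0.2, 0.5]
opening: 0.371
grip_force: 0.0
t: 7.98
eef_pos: [469.3, -103.8, 81.6]
tcp_rot: [-3.141, -0.0, 1.507]
ft_force: [-1.9, 1.9, 2.1]
opening: 0.269
grip_force: 30.0
pos [ 469.3 -103.8   81.6] rpy [-1.7996e+02 -1.0000e-02  8.6340e+01] shift [  -0.2    0.6 -100.4] turn -0.16 F [-1.9  1.9  2.1] t 7.9833
25.56949071204801 29.998379051685333 [0.31417749 0.24770879 0.03266086]
```

```bash
python3 -m crank '[[0,0,-2,0,5],[0,0,-4,0,5],[0,0,-7,0,5],[0,0,-10,0,5],[0,0,-14,0,5],[0,0,-18,0,5],[0,0,-22,0,5],[0,0,-26,0,5],[0,0,-30,0,5],[0,0,-30,0,5]]'
python3 - <<'E'
from cell import env
from h import *
import cv2
to(env,[470,-104,182],86.5);print(env.state()["opening"]*95,env.state()["grip_force"],env.state()["moment"])
c=env.read_camera("scene");i=c["img"][120:290,220:430]
cv2.imwrite("pics/s2.png",cv2.resize(i,None,fx=3.5,fy=3.5))
E
```

```text
t: 8.82
eef_pos: [469.4, -103.0, 112.2]
tcp_rot: [-3.141, -0.001, 1.506]
ft_force: [1.1, 10.6, -5.6]
opening: 0.271
grip_force: 30.0
pos [ 469.4 -103.   112.2] rpy [-1.7998e+02 -7.0000e-02  8.6320e+01] shift [ -0.9   0.6 -69.8] turn -0.18 F [ 1.1 10.6 -5.6] t 8.8167
25.748834389901003 29.998279809951782 [ 1.44440932 -0.25790052 -0.09177244]
```

View pics/s2.png

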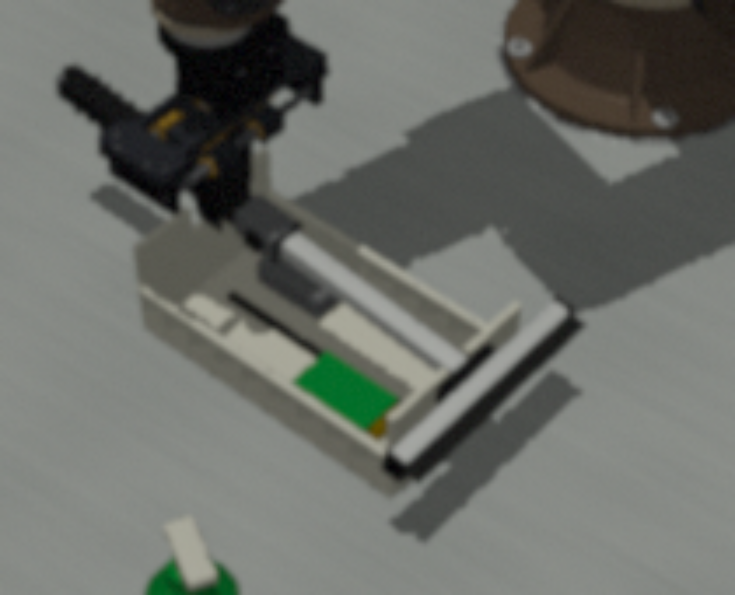

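The head stayed in its notch: the yoke is bearing on the wall (Fy ≈ 10 N) and the tool pitched in the pads. I'll lower it, push it forward to free the yoke, and regrip nearer the balance point.

```bash
python3 -m crank '[[1,0,6,0,5],[2,0,12,0,5],[3,0,18,0,5],[3,0,24,0,5],[3,0,28,0,5],[3,0,30,0,5],[3,0,30,0,5],[3,0,30,0,5]]'
python3 - <<'E'
from cell import env
from h import *
to(env,[470,-104,82],86.5)
E
python3 -m crank '[[0,0,0,0,60],[0,0,0,0,60],[0,0,0,0,60],[0,0,0,0,60],[0,0,0,0,60],[0,0,0,0,60]]'
python3 - <<'E'
from cell import env
from h import *
import cv2
to(env,[470,-94,82],86.5);
c=env.read_camera("wrist");cv2.imwrite("pics/w3.png",c["img"])
y=np.array([.061,.998,0])
for b in(-54,-57,-60):
    B=np.array([481-.061*(65-b),b,95]);print(b,w2px(c,B+22*y).round(1),w2px(c,B-25*y).round(1))
E
```

```text
t: 9.53
eef_pos: [469.8, -101.1, 82.0]
tcp_rot: [3.141, 0.0, 1.507]
ft_force: [-4.3, -0.5, 9.3]
opening: 0.27
grip_force: 30.0
pos [ 469.8 -101.1   82. ] rpy [1.7999e+02 2.0000e-02 8.6340e+01] shift [-2.9  0.4  0. ] turn -0.16 F [-4.3 -0.5  9.3] t 9.5333
t: 10.03
eef_pos: [469.9, -101.0, 81.5]
tcp_rot: [-3.142, 0.0, 1.507]
ft_force: [0.1, 0.1, 0.2]
opening: 0.609
grip_force: 0.0
pos [ 469.9 -101.    81.5] rpy [-180.      0.     86.34] shift [ 7.  -0.3 -0.5] turn -0.16 F [0.1 0.1 0.2] t 10.0333
-54 [317.2 132.8] [317.6 268.9]
-57 [317.2 142.2] [317.6 276.9]
-60 [317.3 151.5] [317.6 284.9]
```

View pics/w3.png

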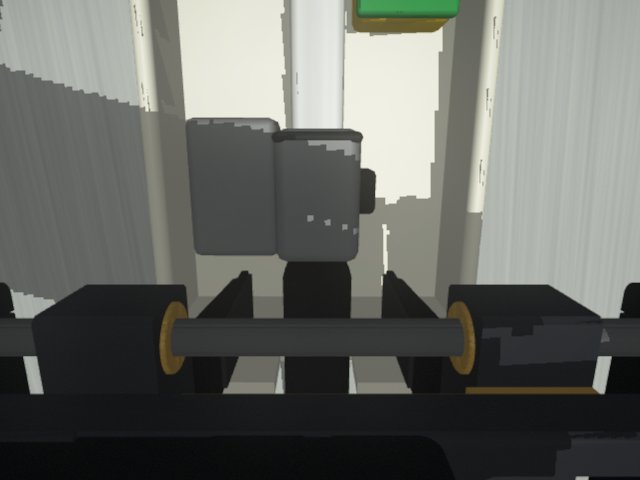

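Collar at rows 132–261, so the button is near y≈-53, out and locked, with the yoke now clear of the wall. Regrip about 36 mm behind the button.

```bash
python3 -m crank '[[6,0,0,0,60],[11,0,0,0,60],[11,0,0,0,5],[11,0,0,0,5],[11,0,0,0,5],[11,0,0,0,5],[11,0,0,0,5],[11,0,0,0,5],[11,0,0,0,5],[11,0,0,0,5]]'
python3 -m crank '[[0,0,-2,0,5],[0,0,-4,0,5],[0,0,-6,0,5],[0,0,-9,0,5],[0,0,-12,0,5],[0,0,-15,0,5],[0,0,-18,0,5],[0,0,-21,0,5],[0,0,-24,0,5],[0,0,-24,0,5]]'
python3 - <<'E'
from cell import env
from h import *
import cv2
to(env,[470,-104,182],86.5);print(env.state()["opening"]*95,env.state()["grip_force"],env.state()["moment"])
c=env.read_camera("scene");i=c["img"][120:290,220:430]
cv2.imwrite("pics/s3.png",cv2.resize(i,None,fx=3.5,fy=3.5))
E
```

```text
t: 10.92
eef_pos: [470.5, -90.1, 81.6]
tcp_rot: [3.142, 0.0, 1.507]
ft_force: [0.6, -0.0, -0.2]
opening: 0.271
grip_force: 30.0
t: 11.75
eef_pos: [470.7, -90.1, 106.2]
tcp_rot: [3.141, 0.0, 1.507]
ft_force: [-0.2, -0.1, -3.4]
opening: 0.275
grip_force: 30.0
pos [470.7 -90.1 106.2] rpy [1.7995e+02 2.0000e-02 8.6340e+01] shift [-14.    0.2 -75.8] turn -0.16 F [-0.2 -0.1 -3.4] t 11.75
26.135746936106823 29.998324513435364 [-0.20287297 -0.11114476  0.06104269]
```

View pics/s3.png

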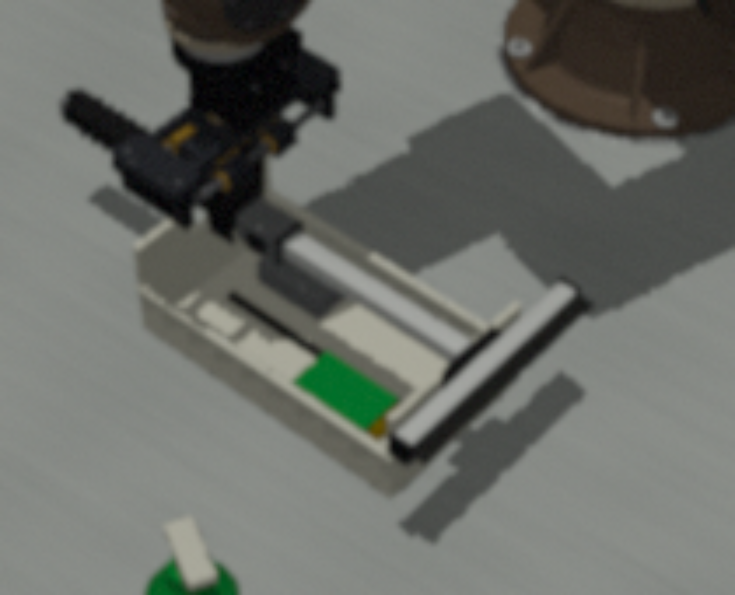

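Full weight (~4 N) is on the gripper and the head has lifted with it. On to the final height.

```bash
python3 -m crank '[[0,0,-6,0,5],[0,0,-14,0,5],[0,0,-24,0,5],[0,0,-34,0,5],[0,0,-44,0,5],[0,0,-54,0,5],[0,0,-64,0,5],[0,0,-74,0,5],[0,0,-80,0,5],[0,0,-82,0,5]]'
python3 -m crank '[[0,0,0,0,5],[0,0,0,0,5],[0,0,0,0,5],[0,0,0,0,5],[0,0,0,0,5],[0,0,0,0,5]]'
python3 - <<'E'
from cell import env
from h import *
import cv2
s=env.state();to(env,[470,-90,188],86.5);print(s["opening"]*95,s["grip_force"],s["moment"])
c=env.read_camera("scene");cv2.imwrite("pics/s4.png",cv2.resize(c["img"][90:290,200:430],None,fx=3,fy=3))
y=np.array([.061,.998,0]);B=np.array([472.5,-53,188])
o=np.array([200,90])
for d in(0,.1,.2):
    h=B+220*(y*np.cos(d)-np.array([0,0,np.sin(d)]));x=np.array([.998,-.061,0])*100
    print(d,((w2px(c,h-x)-o)*3).round(),((w2px(c,h+x)-o)*3).round())
E
```

```text
t: 12.63
eef_pos: [470.8, -90.1, 188.9]
tcp_rot: [3.14, 0.001, 1.507]
ft_force: [0.4, 0.1, -4.4]
opening: 0.27
grip_force: 30.0
t: 13.13
eef_pos: [470.5, -90.0, 187.4]
tcp_rot: [-3.141, -0.0, 1.507]
ft_force: [0.2, 0.3, -4.3]
opening: 0.271
grip_force: 30.0
pos [470.5 -90.  187.4] rpy [-179.97   -0.     86.34] shift [-0.1 -0.5 -0.6] turn -0.16 F [ 0.2  0.3 -4.3] t 13.1333
25.722654524802703 29.998356699943542 [-0.13751118 -0.06993646  0.03662585]
0 [563. 275.] [409. 414.]
0.1 [559. 293.] [408. 431.]
0.2 [553. 309.] [404. 446.]
```

View pics/s4.png

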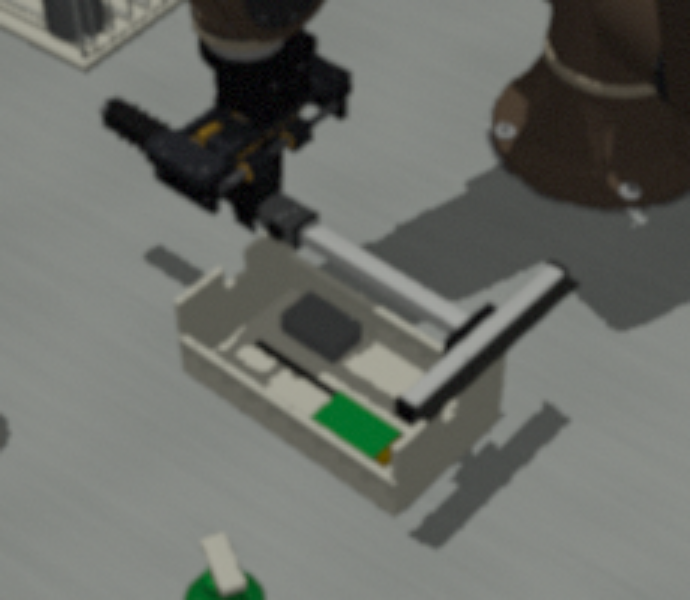

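The head's ends lie at about (564,275) and (408,405), matching the level, extended prediction. Nothing touches the caddy, so I hand in.

```bash
python3 -c "
from cell import env
print(env.job_done())"
```

```text
the job is handed in; nothing more can be done
None
```

The job is handed in, with no verdict returned: by the cameras and force readings, the squeegee is pulled to the second stop with its button out, and held still and level about 10 cm clear of the caddy.

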